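Open the push-and-turn sealer bottle and set its cap on the saucer

ROBOT

A 6-joint arm with a two-finger parallel gripper is mounted at the origin on the work surface; the furniture and walls round the work are solid. World frame = base frame: x ahead of the robot, y to its left, z up, the work surface at z = 0. Lengths are in mm, angles in rad, forces in N, time in s.
With the tool pointing down it reaches from about 425 to 950 mm from the base axis. Payload 3.5 kg.
Tool frame: the origin (TCP) lies midway between the tips of the shut fingers; the grasp point (between the pads) lies bot.grasp_offset behind it (bot.grasp_offset is the distance from the TCP to the grasp point, in mm); x points along the fingers, y is the direction in which the jaws open and shut, and the axes are right-handed (so a half turn about x gives the same grasp; the last joint's range is limited). The gripper opens to 85 mm and grips with 20 to 120 N. Pads are 22 mm wide; open, the fingers measure 114 mm over their backs; the gripper's body (76 mm by 85 mm) begins 54 mm behind the grasp point. The pads swing forward as they close: fully open they stand 13 mm farther back than shut.
Start: joints at [1.034, 0.286, 1.577, -0, 1.279, -0.15], TCP at [254.591, 625.132, 231.325] pointing down, gripper open.
Joint ranges: [-2.77, 2.77], [-0.9, 2.22], [0.21, 2.48], [-1.53, 4.67], [0.24, 2.81], [-2.84, 2.84]. Speed limits (rad/s): [2.79, 2.79, 3.14, 3.14, 3.14, 3.14].

INTERFACE

Orientations are given as a unit quaternion [x, y, z, w].
In Python, from station import status, optics, bot gives the robot as it stands.
- The arm moves only by the tool jog_arm, never from a script. Its argument "motion" is a list of rows, each an object with "hand": the finger opening in cm, from 0 to 8.54; "translation": the shift along the tool's x, y, z in cm, a list of three; "twist": the turn, a rotation vector about the tool's x, y, z in degrees, a list of three. A call has 1 to 20 rows; each row shifts and turns the commanded pose from where the row before left it, along the tool's axes as they then stand; what a row does not reach is not made up. A row lasts 1/10 s, in which the tool goes at most 50 mm and 8.59 degrees, less where a joint would pass 70% of its speed; a pose out of reach is approached as far as the arm can. A call with a gripper value outside its range is refused whole. The fingers move at their own pace and stop on an object; "squeeze" is the grip in N (left out, the last holds). Time passes only in rows, so rows that do not move let the fingers close. It gives the time, the measured TCP pose, the force and the opening at its end, in the units of the state.
- status.get_obs(): the state, without advancing time (a new reading comes with each control period).
- optics.camera(name): name is "side" or "top"; returns the picture (384x512x3 uint8, red, green, blue); there is no depth.
- optics.camera_info(name): a dict with "vertical_fov" (degrees; the focal length in pixels is half the picture's height over the tangent of half this angle, whatever the lens; pixels are square), "cx", "cy" (the principal point, pixels), "cam_to_world" (4x4, takes a point from camera to world coordinates). Camera axes: x right, y down, z forward; pixel columns grow to the right and rows downward; lengths in mm; the calibration is good to about 2 mm. A picture is of the moment at which its call begins. camera_info takes no time and is no camera call.
- bot.hand_in(): hands the job in, once; it reports no verdict.
The state is a dict: "t": time; "qpos": joint angles; "qvel": joint speeds; "tau": joint torques, N m; "tcp_pos": TCP position; "tcp_rot": TCP orientation; "ft_force": force on the tool from outside, world axes, zero at the start; "wrist_torque": the same for the moment, N m; "grip_width": finger opening in mm.
Only numpy, scipy, OpenCV 4.12 (cv2) and the standard library are available. Lean on these libraries where they do the work, as an engineer would, in place of code of your own. Each camera call takes 0.05 s, during which the arm holds its last target. There are 200 camera calls.

TASK

The white bottle held in the bench clamp has a child-resistant cap: press it down and, keeping it pressed, turn it anticlockwise (seen from above) until it comes free, never loading the bottle with more than about 30 N. Lift the cap off and set it down, upright as it was on the bottle, in the middle of the saucer without dropping it. Leave everything else on the table where it is.

Things in the scene. Friction and masses are not known exactly. Their poses are not given: they have to be found in the camera images.
- bottle: white plastic bottle, 54 mm across, fixed upright in a bench clamp (plywood base 110x110x14 mm screwed to the table, dark steel collar 68 mm across, 30 mm high). One fixed thing that cannot turn. Origin: centre of the base's underside, on the table; z up, the bottle's axis. Sloping shoulder up to z = 91 mm, then the neck.
- neck_top (a point): centre of the neck's top, 126 mm above the bottle's origin, hidden in the cap until it is off. A flange round the neck holds the cap's three catches down except at three wide gaps. A soft liner here pushes the closed cap up against the flange. Push and side load of the cap on the neck, the squeeze of an off-centre grip included, add up to the load on the bottle.
- cap: pale grey inner part of the cap, 34 mm across, 25 mm high, open below; only 11 mm of it shows under the shell. Origin: centre of its lower rim, on the axis; z up. On the closed bottle it is 103 mm above the bottle's origin and their x axes agree within 2 degrees. Off the bottle the cap stands on this rim. Cap with shell: 42.5 mm high, 70 g.
- cap_top (a point): centre of the top of the ribbed white shell round the inner part, the part to grip: 42 mm across, 31.5 mm high, top 42.5 mm above the cap's origin. Unpressed it only spins or ratchets. It is sprung: it gives from 4 N on and 0.5 N per mm; its stroke differs from cap to cap, 2 to 10 mm (5 to 9 N), then it is hard. Only near that end does it grip the inner part.
- cap_teeth (a point): blunt teeth hidden between shell and inner part, about 32 mm above the cap's origin, every 36 degrees. Teeth on teeth stop the shell hard 2 mm too early: turn a little, press again. Pressed too lightly they ride over one another. Up to 36 degrees of turning can be lost before they meet. About 13 N is right. Letting go in between loses nothing.
- cap_catches (a point): level of the inner part's three catches, 6 mm above the cap's origin. The inner part must turn 36 to 95 degrees anticlockwise from above (hard stops at 0 and 98); the liner then lifts it 1 mm and it can be drawn straight up: free of the flange after 8 mm, off the neck after 25 mm. Turned less, it is held.
- saucer: shallow white ceramic saucer 110 mm across and 16 mm high, loose. Origin: centre of its underside; z up. Its flat inner floor is 5 mm above the origin and 68 mm across.
- bottle_short: short white plastic bottle with a wide cap, 55 mm across, 104 mm tall. To be left alone; origin: centre of its underside.
- jar: pigment jar with a screw lid, 45 mm across, 100 mm tall. To be left alone; origin: centre of its underside.
- dropper: small white dropper bottle, 25 mm across, 87 mm tall, standing between the clamp and the saucer. To be left alone; origin: centre of its underside.
- tile: stone tile 72x32x6 mm lying flat. To be left alone; origin: centre of its underside.
- brush: flat brush 42x197x14 mm, lying. To be left alone; origin: centre of its underside.
- tape_measure: tape measure 33x80x60 mm, standing. To be left alone; origin: centre of its underside.
Things that resemble listed ones, but are neither listed nor needed, are in the scene too. Several things have the shape of the saucer; the one meant has the colours described above.

How it is judged (in metres and radians):
On the way, in this order (a step that is already met when the one before it is completed fails the run):
1. the inner cap is turned free (by more than 34 degrees) while still down on the neck (angle between the x axis of cap and the x axis of bottle, either way round above 0.6 rad and z of cap in the frame of bottle below 0.106 m), for 0.1 s.
2. the cap is lifted clear of the neck (z of cap in the frame of bottle above 0.13 m), for 0.1 s.
At the end, for the whole second after the job is handed in: the cap stands upright at rest on the saucer's flat floor, open side down, its axis within 16 mm of the saucer's centre, let go (horizontal distance between cap and saucer below 0.016 m and z of cap in the frame of saucer between 0.002 and 0.008 m and angle between the z axis of cap and the z axis of saucer, either way round below 0.1 rad and angle between cap's own z axis and vertical below 0.15 rad and linear speed of cap below 0.02 m/s); the robot touches nothing.
It fails at once if the cap loads the bottle with more than 30 N (contact force between cap and bottle above 30 N).
It fails at once if the gripper loads the bottle or clamp with more than 30 N (contact force between any of the fingers, the arm and bottle above 30 N).
It fails at once if the cap is dropped: let go more than about 25 mm above the table away from the bottle (height (world z) of cap above 0.025 m and horizontal distance between cap and bottle above 0.03 m and contact force between the fingers and cap below 0.05 N).
It fails at once if another thing is shifted by more than 30 mm (distance of any of bottle_short, jar, dropper, tile, brush, tape_measure from where it was at the start of the episode above 0.03 m).
It also fails if it takes over 61 s, if anything falls off the work surface, if the arm or the gripper's body presses on something with over 40 N, if the wrist force passes 120 N, or if a joint passes its speed limit or range.

## Working session

There is one attempt and no reset: what is moved stays moved. The work goes in short steps, Python scripts to look and compute and a tool call to move; the robot and the scene stay as the last step left them, time stands still between calls to the robot, and variables do not carry over. Pictures are saved under pics/ and viewed, about 8 in all and at most 12, crops included, and the job is handed in when it is done.

Besides the shell and the picture viewer there is one more tool, called after ">>>" in YAML: its name, and indented under it one key for each argument. jog_arm: Moves the arm, as the interface text tells. Its arguments: {"type":"object","properties":{"motion":{"type":"array"},"squeeze":{"type":"number"}},"required":["motion"]}

```bash
ls; mkdir -p pics
python3 - <<'E'
from station import status, optics, bot
import cv2,numpy as np
np.set_printoptions(precision=4,suppress=True)
for n in("side","top"):
    im=optics.camera(n);cv2.imwrite(f"pics/{n}0.png",cv2.resize(im[:,:,::-1],None,fx=1.5,fy=1.5,interpolation=cv2.INTER_CUBIC))
    print(n,optics.camera_info(n))
print(status.get_obs(),bot.grasp_offset)
E
```

```text
pics
side {'vertical_fov': 56.56411840182882, 'cx': 253.3789930629974, 'cy': 188.88490560307753, 'cam_to_world': array([[   0.9761,   -0.1176,    0.1829,  326.4923],
       [  -0.2171,   -0.5728,    0.7905, -830.1988],
       [   0.0118,   -0.8112,   -0.5846,  690.5045],
       [   0.    ,    0.    ,    0.    ,    1.    ]])}
top {'vertical_fov': 51.791705998292564, 'cx': 258.5480459059322, 'cy': 193.91195429381955, 'cam_to_world': array([[  -0.014 ,   -0.9884,    0.1512,  343.1327],
       [  -0.9997,    0.0109,   -0.0214,  -48.2526],
       [   0.0195,   -0.1514,   -0.9883, 1122.5716],
       [   0.    ,    0.    ,    0.    ,    1.    ]])}
{'t': 0.1, 'qpos': array([ 1.034 ,  0.2871,  1.578 ,  0.    ,  1.2786, -0.15  ]), 'qvel': array([ 0.001 , -0.0004, -0.0028,  0.0006,  0.0004,  0.0002]), 'tau': array([ -0.0002, -40.7295, -29.37  ,  -0.0002,   0.0034,  -0.    ]), 'tcp_pos': array([254.2794, 624.6338, 230.071 ]), 'tcp_rot': array([ 0.1352,  0.6942, -0.1366,  0.6937]), 'ft_force': array([-0.1141,  0.5597,  0.442 ]), 'wrist_torque': array([ 0.0262, -0.0166,  0.0083]), 'grip_width': 85.60546289957881} 18.700000000000003
```

View pics/side0.png

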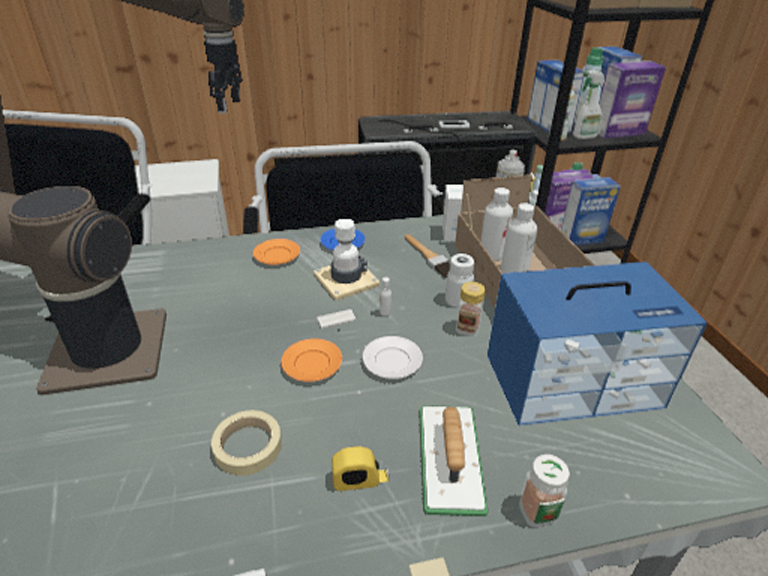

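View pics/top0.png

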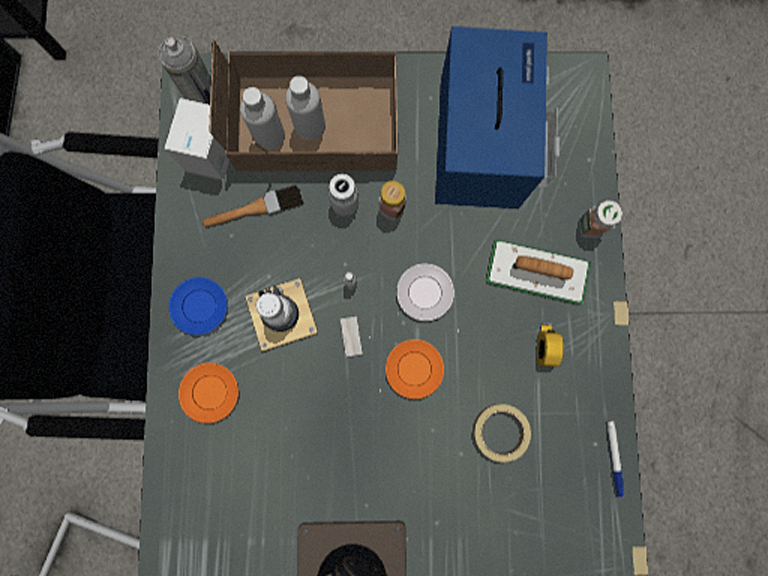

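The side view shows the capped bottle at about (345,225) and the saucer at (392,358). In the top view they are at (269,303) and (425,292), with the dropper between them at (349,283). I'll enlarge these areas next.

Run:
```python
import cv2,numpy as np
from station import optics
def crop(n,x,y,w,h):
    im=optics.camera(n)[:,:,::-1]
    c=cv2.resize(im[y:y+h,x:x+w],(400,300),interpolation=cv2.INTER_CUBIC)
    return c
# 5x zoom 80x60
a=np.vstack([np.hstack([crop("side",195,140,80,60),crop("side",225,205,80,60)]),np.hstack([crop("top",150,175,80,60),crop("top",245,165,80,60)])])
cv2.imwrite("pics/c1.png",a)
```

```text
(no output)
```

View pics/c1.png

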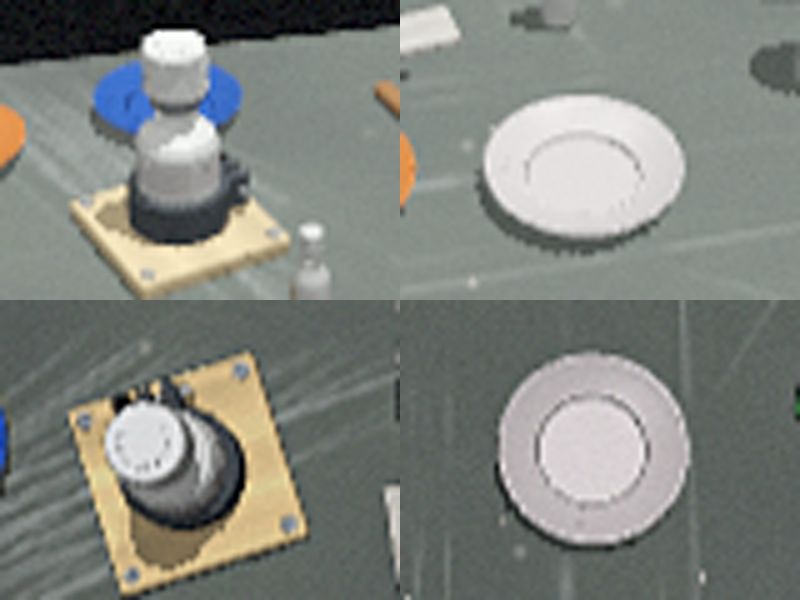

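Crop pixel readings:
- **Top view:** cap disc centre (147.5,443), base corners (247,352), (308,533), (125,597) and (68,412), saucer rim centre (594,449).
- **Side view:** cap top centre about (175.5,47), saucer rim about (584.5,166).

```bash
cat > h.py <<'E'
import numpy as np
from station import optics
def ray(n,u,v):
    I=optics.camera_info(n);f=192/np.tan(np.radians(I["vertical_fov"]/2));M=np.array(I["cam_to_world"])
    d=M[:3,:3]@[(u-I["cx"])/f,(v-I["cy"])/f,1];return M[:3,3],d/np.linalg.norm(d)
def atz(n,u,v,z):
    o,d=ray(n,u,v);return (o+d*(z-o[2])/d[2])[:2].round(1)
def proj(n,p):
    I=optics.camera_info(n);f=192/np.tan(np.radians(I["vertical_fov"]/2));M=np.linalg.inv(I["cam_to_world"])
    c=(M@np.r_[p,1])[:3];return np.array([I["cx"]+f*c[0]/c[2],I["cy"]+f*c[1]/c[2]])
def tri(a,b):
    A=0;B=0
    for n,u,v in(a,b):
        o,d=ray(n,u,v);P=np.eye(3)-np.outer(d,d);A=A+P;B=B+P@o
    x=np.linalg.solve(A,B);return x.round(1),[(proj(n,x)-[u,v]).round(1) for n,u,v in(a,b)]
E
python3 - <<'E'
from h import *
C=lambda x0,y0,x,y:(x0+x/5-.4,y0+y/5-.4)
st=C(195,140,175.5,47);tt=C(150,175,147.5,143)
print("cap",atz("side",*st,145.5),atz("top",*tt,145.5),tri(("side",*st),("top",*tt)))
for x,y in[(247,52),(308,233),(125,297),(68,112),(187,173.5)]:print("base",atz("top",*C(150,175,x,y),14))
for x,y in[(150,293),(290,240),(71,203)]:print("base side",atz("side",*C(195,140,x,y),14))
print("sauc",atz("top",*C(245,165,194,149),16),atz("top",*C(245,165,192,150),5),atz("side",*C(225,205,184.5,166),16),atz("side",*C(225,205,184.5,170),5))
# cap-circle predicted extents at fitted place
for n in("side","top"):
  for (cx,cy,z,r) in[(*atz("top",*tt,145.5),145.5,21)]:
    q=np.array([proj(n,[cx+r*np.cos(t),cy+r*np.sin(t),z]) for t in np.linspace(0,6.28,60)])
    o=[195,140] if n=="side" else [150,175]; q=(q-o+.4)*5;print(n,q.min(0),q.max(0))
c=atz("top",*C(245,165,194,149),16)
q=np.array([proj("side",[c[0]+55*np.cos(t),c[1]+55*np.sin(t),16]) for t in np.linspace(0,6.28,60)]);q=(q-[225,205]+.4)*5;print("saucer rim side",q.min(0),q.max(0))
print("dropper",atz("top",349/1.5,275/1.5,87),"tile",atz("top",350/1.5,337/1.5,6))
E
```

```text
cap [471.1 127. ] [471.5 128.1] (array([471.4, 128.2, 144.8]), [array([ 0., -0.]), array([-0. ,  0.1])])
base [540.2  96.4]
base [436.9  61.5]
base [402.5 162.9]
base [506.9 196.8]
base [471.2 129.5]
base side [439.2  54. ]
base side [537.2  92. ]
base side [402.7 163.1]
sauc [ 510.2 -142.6] [ 511.3 -142.4] [ 509.7 -144.6] [ 512.  -136.5]
side [141.79969208  29.58169253] [209.87300668  63.12323333]
top [105.01088251 101.05654081] [189.96036616 184.97882795]
saucer rim side [83.44702227 96.33572208] [285.56804533 236.93908837]
dropper [530.7  -2.2] tile [427.  -0.]
```

```bash
cat >> h.py <<'E'
from scipy.spatial.transform import Rotation as R
def go(target,yaw=None):
    "rows needed: tool-frame shift in cm to target, twist about tool x (deg) so jaw axis y has heading yaw"
    from station import status
    o=status.get_obs();r=R.from_quat(o["tcp_rot"]);m=r.as_matrix()
    print("t",round(o["t"],2),"q",o["qpos"].round(3),"tcp",o["tcp_pos"].round(2),"F",o["ft_force"].round(2),"w",round(o["grip_width"],1))
    print("x",m[:,0].round(4),"y",m[:,1].round(4),"heading y",np.degrees(np.arctan2(m[1,1],m[0,1])).round(2))
    print("shift cm",(r.inv().apply(np.array(target)-o["tcp_pos"])/10).round(3))
    # rotation to exactly vertical
    v=np.cross(m[:,0],[0,0,-1]);print("level twist deg",np.degrees(r.inv().apply(v)).round(2))
E
python3 -c "
from h import *
go([471.3,128.1,200])"
```

```text
t 0.3 q [ 1.034  0.287  1.577  0.     1.279 -0.15 ] tcp [254.48 624.94 230.85] F [ 0.01  0.51 -0.38] w 85.0
x [-4.e-04 -7.e-04 -1.e+00] y [ 3.772e-01  9.261e-01 -8.000e-04] heading y 67.84
shift cm [  3.111 -37.831  38.823]
level twist deg [-0.   -0.01  0.05]
```

>>> jog_arm:
  motion:
    - {"hand": 8.5,"translation": [0.26,-3.153,3.235],"twist": [0,0,0]}
    - {"hand": 8.5,"translation": [0.26,-3.153,3.235],"twist": [0,0,0]}
    - {"hand": 8.5,"translation": [0.26,-3.153,3.235],"twist": [0,0,0]}
    - {"hand": 8.5,"translation": [0.26,-3.153,3.235],"twist": [0,0,0]}
    - {"hand": 8.5,"translation": [0.26,-3.153,3.235],"twist": [0,0,0]}
    - {"hand": 8.5,"translation": [0.26,-3.153,3.235],"twist": [0,0,0]}
    - {"hand": 8.5,"translation": [0.26,-3.153,3.235],"twist": [0,0,0]}
    - {"hand": 8.5,"translation": [0.26,-3.153,3.235],"twist": [0,0,0]}
    - {"hand": 8.5,"translation": [0.26,-3.153,3.235],"twist": [0,0,0]}
    - {"hand": 8.5,"translation": [0.26,-3.153,3.235],"twist": [0,0,0]}
    - {"hand": 8.5,"translation": [0.26,-3.153,3.235],"twist": [0,0,0]}
    - {"hand": 8.5,"translation": [0.26,-3.153,3.235],"twist": [0,0,0]}
    - {"hand": 6.5,"translation": [0,0,0],"twist": [8,0,0]}
    - {"hand": 6.5,"translation": [0,0,0],"twist": [8,0,0]}
    - {"hand": 6.5,"translation": [0,0,0],"twist": [8,0,0]}
    - {"hand": 6.5,"translation": [0,0,0],"twist": [8,0,0]}
    - {"hand": 6.5,"translation": [0,0,0],"twist": [8,0,0]}
    - {"hand": 6.5,"translation": [0,0,0],"twist": [8,0,0]}
    - {"hand": 6.5,"translation": [0,0,0],"twist": [8,0,0]}
    - {"hand": 6.5,"translation": [0,0,0],"twist": [8,0,0]}
  squeeze: 30

```text
t: 2.3
tcp_pos: [471.4, 128.3, 200.2]
tcp_rot: [0.484, 0.515, -0.484, 0.515]
ft_force: [0.6, 0.4, -0.7]
grip_width: 64.8
```

>>> jog_arm:
  motion:
    - {"hand": 6.5,"translation": [0,0,0],"twist": [8,0,0]}
    - {"hand": 6.5,"translation": [0,0,0],"twist": [8,0,0]}
    - {"hand": 6.5,"translation": [0,0,0],"twist": [8,0,0]}
    - {"hand": 6.5,"translation": [0,0,0],"twist": [8,0,0]}
    - {"hand": 6.5,"translation": [0,0,0],"twist": [8,0,0]}
    - {"hand": 6.5,"translation": [0,0,0],"twist": [0,0,0]}
    - {"hand": 6.5,"translation": [0,0,0],"twist": [0,0,0]}

```text
t: 3.0
tcp_pos: [471.4, 128.3, 200.2]
tcp_rot: [0.63, 0.321, -0.63, 0.321]
ft_force: [0.8, -0.1, -1.0]
grip_width: 65.1
```

```bash
python3 -c "
from h import *
go([471.3,128.1,112])"
```

```text
t 3.0 q [ 0.058 -0.104  2.055  0.     1.191  0.686] tcp [471.36 128.31 200.19] F [ 0.82 -0.08 -0.99] w 65.1
x [ 1.e-04  0.e+00 -1.e+00] y [ 8.091e-01 -5.877e-01  1.000e-04] heading y -35.99
shift cm [8.819e+00 6.000e-03 2.100e-02]
level twist deg [ 0.   -0.01 -0.  ]
```

>>> jog_arm:
  motion:
    - {"hand": 6.5,"translation": [2.2,0,0],"twist": [0,0,0]}
    - {"hand": 6.5,"translation": [2.2,0,0],"twist": [0,0,0]}
    - {"hand": 6.5,"translation": [2.2,0,0],"twist": [0,0,0]}
    - {"hand": 6.5,"translation": [1.1,0,0],"twist": [0,0,0]}
    - {"hand": 6.5,"translation": [1.1,0,0],"twist": [0,0,0]}
    - {"hand": 6.5,"translation": [0,0,0],"twist": [0,0,0]}
    - {"hand": 6.5,"translation": [0,0,0],"twist": [0,0,0]}
  squeeze: 20

```text
t: 3.7
tcp_pos: [471.9, 128.3, 112.7]
tcp_rot: [0.631, 0.32, -0.63, 0.32]
ft_force: [-0.1, 0.0, -0.4]
grip_width: 65.0
```

Run:
```python
from h import *
import cv2
go([471.3,128.1,112])
S=optics.camera("side")[:,:,::-1];T=optics.camera("top")[:,:,::-1]
c=lambda im,x,y:cv2.resize(im[y:y+60,x:x+80],(400,300),interpolation=cv2.INTER_CUBIC)
cv2.imwrite("pics/d.png",np.hstack([c(S,190,130),c(T,140,170)]))
```

```text
t 3.7 q [0.058 0.009 2.121 0.    1.01  0.688] tcp [471.87 128.33 112.69] F [-0.1   0.02 -0.37] w 65.0
x [ 9.e-04  1.e-04 -1.e+00] y [ 8.076e-01 -5.897e-01  7.000e-04] heading y -36.14
shift cm [ 0.069 -0.033  0.052]
level twist deg [ 0.   -0.03 -0.04]
```

View pics/d.png

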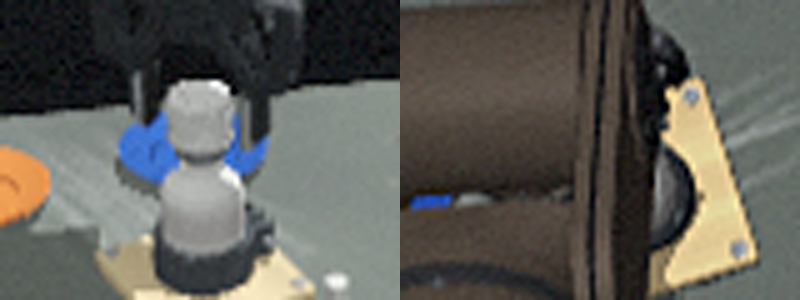

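The side view shows the open fingers on either side of the cap, at (140,95) and (255,120), with their tips near the bottom of the shell. The arm hides the cap in the top view. I'll close gently.

>>> jog_arm:
  motion:
    - {"hand": 5.0,"translation": [0,0,0],"twist": [0,0,0]}
    - {"hand": 4.6,"translation": [0,0,0],"twist": [0,0,0]}
    - {"hand": 4.4,"translation": [0,0,0],"twist": [0,0,0]}
    - {"hand": 4.3,"translation": [0,0,0],"twist": [0,0,0]}
    - {"hand": 4.2,"translation": [0,0,0],"twist": [0,0,0]}
    - {"hand": 4.1,"translation": [0,0,0],"twist": [0,0,0]}
    - {"hand": 4.0,"translation": [0,0,0],"twist": [0,0,0]}
    - {"hand": 4.0,"translation": [0,0,0],"twist": [0,0,0]}
  squeeze: 20

```text
t: 4.6
tcp_pos: [471.2, 128.5, 112.2]
tcp_rot: [-0.63, -0.32, 0.631, -0.32]
ft_force: [-2.9, 2.5, 2.9]
grip_width: 41.5
```

```bash
cat >> h.py <<'E'
def st():
    from station import status
    o=status.get_obs();r=R.from_quat(o["tcp_rot"]);m=r.as_matrix()
    print("t",round(o["t"],2),"q6",o["qpos"][5].round(3),"tcp",o["tcp_pos"].round(2),"F",o["ft_force"].round(2),"Ftool",r.inv().apply(o["ft_force"]).round(2),"M",r.inv().apply(o["wrist_torque"]).round(3),"w",round(o["grip_width"],2),"head",np.degrees(np.arctan2(m[1,1],m[0,1])).round(2))
E
python3 -c "
from h import *
st()"
```

```text
t 4.6 q6 0.689 tcp [471.17 128.51 112.24] F [-2.93  2.5   2.92] Ftool [-2.91 -3.85 -0.29] M [-0.07  -0.042 -0.548] w 41.5 head -36.16
```

>>> jog_arm:
  motion:
    - {"hand": 4.0,"translation": [0,-0.04,0],"twist": [0,0,0]}
    - {"hand": 4.0,"translation": [0,0,0],"twist": [0,0,0]}
    - {"hand": 4.0,"translation": [0,0,0],"twist": [0,0,0]}
  squeeze: 35

```text
t: 4.9
tcp_pos: [471.1, 128.5, 112.3]
tcp_rot: [0.631, 0.32, -0.63, 0.32]
ft_force: [-2.1, 1.3, 3.5]
grip_width: 41.6
```

>>> jog_arm:
  motion:
    - {"hand": 4.0,"translation": [0.1,0,0],"twist": [0,0,0]}
    - {"hand": 4.0,"translation": [0.1,0,0],"twist": [0,0,0]}
    - {"hand": 4.0,"translation": [0,0,0],"twist": [0,0,0]}
    - {"hand": 4.0,"translation": [0,0,0],"twist": [0,0,0]}

```text
t: 5.3
tcp_pos: [471.2, 128.5, 110.3]
tcp_rot: [0.631, 0.32, -0.63, 0.32]
ft_force: [-1.7, 1.0, 4.9]
grip_width: 41.0
```

```bash
python3 -c "
from h import *
st()"
```

```text
t 5.3 q6 0.689 tcp [471.17 128.5  110.25] F [-1.72  0.95  4.91] Ftool [-4.91 -1.95  0.25] M [-0.024 -0.029 -0.397] w 40.99 head -36.16
```

Good: it gives softly. I'll press in 1 mm steps until it goes hard.

>>> jog_arm:
  motion:
    - {"hand": 4.0,"translation": [0.1,0,0],"twist": [0,0,0]}
    - {"hand": 4.0,"translation": [0.1,0,0],"twist": [0,0,0]}
    - {"hand": 4.0,"translation": [0,0,0],"twist": [0,0,0]}

```text
t: 5.6
tcp_pos: [471.2, 128.5, 108.2]
tcp_rot: [0.631, 0.32, -0.63, 0.32]
ft_force: [-2.9, 0.9, 5.7]
grip_width: 41.3
```

>>> jog_arm:
  motion:
    - {"hand": 4.0,"translation": [0.1,0,0],"twist": [0,0,0]}
    - {"hand": 4.0,"translation": [0,0,0],"twist": [0,0,0]}

```text
t: 5.8
tcp_pos: [471.2, 128.5, 107.2]
tcp_rot: [0.631, 0.32, -0.63, 0.32]
ft_force: [-2.8, 0.6, 5.6]
grip_width: 41.4
```

>>> jog_arm:
  motion:
    - {"hand": 4.0,"translation": [0.1,0,0],"twist": [0,0,0]}
    - {"hand": 4.0,"translation": [0,0,0],"twist": [0,0,0]}

```text
t: 6.0
tcp_pos: [471.2, 128.5, 106.3]
tcp_rot: [0.631, 0.32, -0.63, 0.32]
ft_force: [-2.7, 0.8, 6.6]
grip_width: 40.9
```

>>> jog_arm:
  motion:
    - {"hand": 4.0,"translation": [0.1,0,0],"twist": [0,0,0]}
    - {"hand": 4.0,"translation": [0,0,0],"twist": [0,0,0]}

```text
t: 6.2
tcp_pos: [471.2, 128.5, 105.4]
tcp_rot: [0.631, 0.32, -0.63, 0.32]
ft_force: [-2.7, 1.3, 6.4]
grip_width: 41.2
```

>>> jog_arm:
  motion:
    - {"hand": 4.0,"translation": [0.1,0,0],"twist": [0,0,0]}
    - {"hand": 4.0,"translation": [0,0,0],"twist": [0,0,0]}

```text
t: 6.4
tcp_pos: [471.2, 128.5, 104.5]
tcp_rot: [0.631, 0.32, -0.63, 0.32]
ft_force: [-3.3, 0.5, 6.7]
grip_width: 41.4
```

>>> jog_arm:
  motion:
    - {"hand": 4.0,"translation": [0.05,0,0],"twist": [0,0,0]}
    - {"hand": 4.0,"translation": [0,0,0],"twist": [0,0,0]}

```text
t: 6.6
tcp_pos: [471.2, 128.5, 104.1]
tcp_rot: [0.631, 0.32, -0.63, 0.32]
ft_force: [-2.8, 1.0, 6.8]
grip_width: 41.6
```

>>> jog_arm:
  motion:
    - {"hand": 4.0,"translation": [0.1,0,0],"twist": [0,0,0]}
    - {"hand": 4.0,"translation": [0,0,0],"twist": [0,0,0]}

```text
t: 6.8
tcp_pos: [471.3, 128.5, 103.6]
tcp_rot: [-0.63, -0.32, 0.631, -0.32]
ft_force: [-4.4, 0.1, 8.9]
grip_width: 41.2
```

>>> jog_arm:
  motion:
    - {"hand": 4.0,"translation": [0.1,0,0],"twist": [0,0,0]}
    - {"hand": 4.0,"translation": [0,0,0],"twist": [0,0,0]}

```text
t: 7.0
tcp_pos: [471.3, 128.5, 103.4]
tcp_rot: [-0.63, -0.32, 0.631, -0.32]
ft_force: [-5.9, 0.2, 13.2]
grip_width: 41.2
```

```bash
python3 -c "
from h import *
st()"
```

```text
t 7.0 q6 0.689 tcp [471.3  128.53 103.35] F [-5.9   0.2  13.22] Ftool [-13.21  -4.89   3.32] M [-0.061 -0.576 -0.915] w 41.25 head -36.14
```

>>> jog_arm:
  motion:
    - {"hand": 4.0,"translation": [0,-0.03,0.02],"twist": [0,0,0]}
    - {"hand": 4.0,"translation": [0,0,0],"twist": [-3,0,0]}
    - {"hand": 4.0,"translation": [0,0,0],"twist": [-3,0,0]}
    - {"hand": 4.0,"translation": [0,0,0],"twist": [-3,0,0]}
    - {"hand": 4.0,"translation": [0,0,0],"twist": [0,0,0]}

```text
t: 7.5
tcp_pos: [472.4, 128.5, 103.5]
tcp_rot: [0.604, 0.368, -0.602, 0.37]
ft_force: [-2.0, 0.8, 10.8]
grip_width: 41.3
```

```bash
python3 -c "
from h import *
st()"
```

```text
t 7.5 q6 0.532 tcp [472.39 128.47 103.46] F [-2.04  0.8  10.81] Ftool [-10.81  -2.14   0.2 ] M [ 0.032 -0.056 -0.435] w 41.29 head -27.11
```

>>> jog_arm:
  motion:
    - {"hand": 4.0,"translation": [0.04,0,0],"twist": [-3,0,0]}
    - {"hand": 4.0,"translation": [0,0,0],"twist": [-3,0,0]}
    - {"hand": 4.0,"translation": [0,0,0],"twist": [-3,0,0]}
    - {"hand": 4.0,"translation": [0,0,0],"twist": [0,0,0]}

```text
t: 7.9
tcp_pos: [473.2, 128.6, 103.5]
tcp_rot: [0.574, 0.414, -0.571, 0.416]
ft_force: [-1.2, 1.1, 10.8]
grip_width: 41.0
```

```bash
python3 -c "
from h import *
st()"
```

```text
t 7.9 q6 0.375 tcp [473.23 128.57 103.51] F [-1.23  1.06 10.81] Ftool [-10.82  -1.43  -0.65] M [ 0.027  0.079 -0.244] w 41.04 head -18.13
```

```bash
python3 -c "
from h import *
go([471.3,128.3,103.5])"
```

```text
t 7.9 q [ 0.058  0.023  2.126 -0.     0.986  0.375] tcp [473.23 128.57 103.51] F [-1.23  1.06 10.81] w 41.0
x [ 6.1e-03  2.0e-04 -1.0e+00] y [ 0.9504 -0.3111  0.0057] heading y -18.13
shift cm [-0.001 -0.175  0.086]
level twist deg [ 0.   -0.12 -0.33]
```

>>> jog_arm:
  motion:
    - {"hand": 4.0,"translation": [0.05,-0.05,0.02],"twist": [-3,0,0]}
    - {"hand": 4.0,"translation": [0,0,0],"twist": [-3,0,0]}
    - {"hand": 4.0,"translation": [0,0,0],"twist": [-3,0,0]}
    - {"hand": 4.0,"translation": [0,0,0],"twist": [0,0,0]}

```text
t: 8.3
tcp_pos: [473.5, 128.7, 103.5]
tcp_rot: [0.541, 0.457, -0.536, 0.46]
ft_force: [0.7, 1.1, 9.6]
grip_width: 41.2
```

```bash
python3 -c "
from h import *
st()"
```

```text
t 8.3 q6 0.217 tcp [473.54 128.67 103.48] F [0.66 1.06 9.63] Ftool [-9.63  0.56 -1.17] M [-0.038  0.238  0.001] w 41.21 head -9.13
```

>>> jog_arm:
  motion:
    - {"hand": 4.0,"translation": [0.08,0,0],"twist": [0,0,0]}
    - {"hand": 4.0,"translation": [0,0,0],"twist": [0,0,0]}

```text
t: 8.5
tcp_pos: [473.6, 128.7, 103.3]
tcp_rot: [0.541, 0.457, -0.536, 0.46]
ft_force: [-1.8, 1.2, 13.2]
grip_width: 41.4
```

>>> jog_arm:
  motion:
    - {"hand": 4.0,"translation": [0.02,0,0],"twist": [-3,0,0]}
    - {"hand": 4.0,"translation": [0,0,0],"twist": [-3,0,0]}
    - {"hand": 4.0,"translation": [0,0,0],"twist": [0,0,0]}

```text
t: 8.8
tcp_pos: [473.9, 128.7, 103.4]
tcp_rot: [0.516, 0.484, -0.511, 0.488]
ft_force: [-1.1, 1.0, 13.2]
grip_width: 41.2
```

```bash
python3 -c "
from h import *
st()"
```

```text
t 8.8 q6 0.113 tcp [473.95 128.74 103.37] F [-1.08  0.98 13.25] Ftool [-13.26  -1.01  -0.93] M [ 0.035  0.23  -0.204] w 41.23 head -3.13
```

>>> jog_arm:
  motion:
    - {"hand": 4.0,"translation": [0.02,-0.05,0],"twist": [-4,0,0]}
    - {"hand": 4.0,"translation": [0,0,0],"twist": [-4,0,0]}
    - {"hand": 4.0,"translation": [0,0,0],"twist": [-4,0,0]}
    - {"hand": 4.0,"translation": [0,0,0],"twist": [-4,0,0]}
    - {"hand": 4.0,"translation": [0,0,0],"twist": [0,0,0]}

```text
t: 9.3
tcp_pos: [474.1, 128.9, 103.4]
tcp_rot: [0.443, 0.55, -0.438, 0.556]
ft_force: [2.0, 2.0, 14.0]
grip_width: 41.3
```

```bash
python3 -c "
from h import *
st()"
```

```text
t 9.3 q6 -0.167 tcp [474.14 128.9  103.37] F [ 1.96  2.03 13.95] Ftool [-13.93   2.52  -1.52] M [0.032 0.269 0.044] w 41.32 head 12.88
```

>>> jog_arm:
  motion:
    - {"hand": 4.0,"translation": [0,0,0],"twist": [-4,0,0]}
    - {"hand": 4.0,"translation": [0,0,0],"twist": [-4,0,0]}
    - {"hand": 4.0,"translation": [0,0,0],"twist": [-4,0,0]}
    - {"hand": 4.0,"translation": [0,0,0],"twist": [-4,0,0]}
    - {"hand": 4.0,"translation": [0,0,0],"twist": [-4,0,0]}
    - {"hand": 4.0,"translation": [0,0,0],"twist": [0,0,0]}

```text
t: 9.9
tcp_pos: [474.2, 129.0, 103.4]
tcp_rot: [0.34, 0.618, -0.336, 0.624]
ft_force: [1.8, 2.3, 13.2]
grip_width: 41.4
```

```bash
python3 -c "
from h import *
st()"
```

```text
t 9.9 q6 -0.516 tcp [474.18 128.97 103.36] F [ 1.78  2.32 13.16] Ftool [-13.14   2.88  -0.92] M [0.007 0.277 0.28 ] w 41.44 head 32.87
```

>>> jog_arm:
  motion:
    - {"hand": 4.0,"translation": [0,0,0],"twist": [-4,0,0]}
    - {"hand": 4.0,"translation": [0,0,0],"twist": [-4,0,0]}
    - {"hand": 4.0,"translation": [0,0,0],"twist": [-4,0,0]}
    - {"hand": 4.0,"translation": [0,0,0],"twist": [-4,0,0]}
    - {"hand": 4.0,"translation": [0,0,0],"twist": [-4,0,0]}
    - {"hand": 4.0,"translation": [0,0,0],"twist": [0,0,0]}

```text
t: 10.5
tcp_pos: [474.1, 129.0, 103.4]
tcp_rot: [0.227, 0.667, -0.223, 0.674]
ft_force: [0.8, 1.2, 12.5]
grip_width: 41.4
```

```bash
python3 -c "
from h import *
st()"
```

```text
t 10.5 q6 -0.865 tcp [474.14 128.99 103.38] F [ 0.79  1.22 12.49] Ftool [-1.248e+01  1.540e+00 -1.000e-02] M [-0.022  0.173  0.32 ] w 41.44 head 52.87
```

>>> jog_arm:
  motion:
    - {"hand": 4.0,"translation": [-0.3,0,0],"twist": [0,0,0]}
    - {"hand": 4.0,"translation": [-0.3,0,0],"twist": [0,0,0]}
    - {"hand": 4.0,"translation": [-0.3,0,0],"twist": [0,0,0]}
    - {"hand": 4.0,"translation": [-0.2,0,0],"twist": [0,0,0]}
    - {"hand": 4.0,"translation": [0,0,0],"twist": [0,0,0]}
    - {"hand": 4.0,"translation": [0,0,0],"twist": [0,0,0]}

```text
t: 11.1
tcp_pos: [473.7, 128.8, 112.5]
tcp_rot: [0.227, 0.666, -0.224, 0.674]
ft_force: [4.9, 2.3, 3.4]
grip_width: 41.0
```

```bash
python3 -c "
from h import *
st()"
```

```text
t 11.1 q6 -0.864 tcp [473.72 128.79 112.52] F [4.93 2.29 3.38] Ftool [-3.32  4.83  2.57] M [ 0.033 -0.449  0.806] w 41.03 head 52.8
```

>>> jog_arm:
  motion:
    - {"hand": 4.0,"translation": [-0.1,0,0],"twist": [0,0,0]}
    - {"hand": 4.0,"translation": [-0.1,0,0],"twist": [0,0,0]}
    - {"hand": 4.0,"translation": [0,0,0],"twist": [0,0,0]}

```text
t: 11.4
tcp_pos: [473.5, 128.7, 113.2]
tcp_rot: [0.227, 0.666, -0.224, 0.674]
ft_force: [8.5, 2.9, -3.1]
grip_width: 41.6
```

```bash
python3 -c "
from h import *
st()"
```

```text
t 11.4 q6 -0.864 tcp [473.54 128.75 113.2 ] F [ 8.51  2.95 -3.13] Ftool [3.23 7.47 4.97] M [-0.009 -0.753  1.195] w 41.6 head 52.79
```

>>> jog_arm:
  motion:
    - {"hand": 4.0,"translation": [0,0.1,0.07],"twist": [0,0,0]}
    - {"hand": 4.0,"translation": [0,0,0],"twist": [0,0,0]}
    - {"hand": 4.0,"translation": [0,0,0],"twist": [0,0,0]}

```text
t: 11.7
tcp_pos: [473.6, 128.8, 113.1]
tcp_rot: [0.226, 0.668, -0.224, 0.673]
ft_force: [5.8, 1.8, -0.5]
grip_width: 41.4
```

```bash
python3 -c "
from h import *
st();go([471,128,113])"
```

```text
t 11.7 q6 -0.863 tcp [473.59 128.79 113.15] F [ 5.79  1.78 -0.55] Ftool [0.59 4.91 3.54] M [ 0.019 -0.737  0.873] w 41.42 head 52.82
t 11.7 q [ 0.059  0.008  2.121 -0.     1.004 -0.863] tcp [473.59 128.79 113.15] F [ 5.79  1.78 -0.55] w 41.4
x [ 8.e-03  2.e-04 -1.e+00] y [0.6043 0.7967 0.005 ] heading y 52.82
shift cm [ 0.013 -0.22  -0.159]
level twist deg [-0.    0.36 -0.29]
```

>>> jog_arm:
  motion:
    - {"hand": 4.0,"translation": [0,0.1,0.07],"twist": [0,0,0]}
    - {"hand": 4.0,"translation": [0,0.1,0.07],"twist": [0,0,0]}
    - {"hand": 4.0,"translation": [0,0,0],"twist": [0,0,0]}
    - {"hand": 4.0,"translation": [0,0,0],"twist": [0,0,0]}

```text
t: 12.1
tcp_pos: [473.7, 129.1, 112.8]
tcp_rot: [0.225, 0.67, -0.225, 0.671]
ft_force: [2.1, -3.9, 4.6]
grip_width: 41.4
```

```bash
python3 -c "
from h import *
st()"
```

```text
t 12.1 q6 -0.862 tcp [473.72 129.12 112.83] F [ 2.07 -3.87  4.65] Ftool [-4.64 -1.84  3.99] M [-0.004 -0.647 -0.107] w 41.39 head 52.85
```

>>> jog_arm:
  motion:
    - {"hand": 4.0,"translation": [-0.1,0,0],"twist": [0,0,0]}
    - {"hand": 4.0,"translation": [-0.1,0,0],"twist": [0,0,0]}
    - {"hand": 4.0,"translation": [0,0,0],"twist": [0,0,0]}

```text
t: 12.4
tcp_pos: [473.5, 129.7, 113.6]
tcp_rot: [0.226, 0.67, -0.225, 0.671]
ft_force: [5.3, -0.6, -3.6]
grip_width: 41.3
```

```bash
python3 -c "
from h import *
st()"
```

```text
t 12.4 q6 -0.862 tcp [473.5  129.75 113.59] F [ 5.29 -0.63 -3.56] Ftool [3.57 2.69 4.59] M [-0.005 -1.018  0.534] w 41.34 head 52.82
```

>>> jog_arm:
  motion:
    - {"hand": 4.0,"translation": [-0.1,0,0],"twist": [0,0,0]}
    - {"hand": 4.0,"translation": [-0.1,0,0],"twist": [0,0,0]}
    - {"hand": 4.0,"translation": [0,0,0],"twist": [0,0,0]}

```text
t: 12.7
tcp_pos: [473.4, 129.8, 115.4]
tcp_rot: [0.226, 0.67, -0.225, 0.671]
ft_force: [7.7, -1.3, -3.7]
grip_width: 41.3
```

```bash
python3 -c "
from h import *
st();go([473,129,113])"
```

```text
t 12.7 q6 -0.862 tcp [473.44 129.77 115.39] F [ 7.74 -1.3  -3.74] Ftool [3.76 3.64 6.95] M [ 0.085 -1.018  0.585] w 41.3 head 52.82
t 12.7 q [ 0.06   0.009  2.116  0.     1.015 -0.862] tcp [473.44 129.77 115.39] F [ 7.74 -1.3  -3.74] w 41.3
x [ 1.9e-03  5.0e-04 -1.0e+00] y [0.6043 0.7967 0.0015] heading y 52.82
shift cm [ 0.239 -0.088  0.011]
level twist deg [ 0.    0.07 -0.09]
```

>>> jog_arm:
  motion:
    - {"hand": 4.0,"translation": [0,0.06,0.12],"twist": [0,0,0]}
    - {"hand": 4.0,"translation": [0,0.04,0.1],"twist": [0,0,0]}
    - {"hand": 4.0,"translation": [0,0,0],"twist": [0,0,0]}

```text
t: 13.0
tcp_pos: [473.9, 129.4, 115.4]
tcp_rot: [0.225, 0.672, -0.226, 0.669]
ft_force: [-0.4, 0.6, -1.2]
grip_width: 41.4
```

```bash
python3 -c "
from h import *
st()"
```

```text
t 13.0 q6 -0.863 tcp [473.93 129.37 115.39] F [-0.44  0.64 -1.17] Ftool [ 1.18  0.25 -0.73] M [ 0.031 -0.038 -0.013] w 41.38 head 52.84
```

>>> jog_arm:
  motion:
    - {"hand": 4.0,"translation": [-0.1,0,0],"twist": [0,0,0]}
    - {"hand": 4.0,"translation": [-0.1,0,0],"twist": [0,0,0]}
    - {"hand": 4.0,"translation": [0,0,0],"twist": [0,0,0]}

```text
t: 13.3
tcp_pos: [475.2, 129.2, 118.5]
tcp_rot: [0.225, 0.67, -0.225, 0.67]
ft_force: [-0.3, -0.1, -0.3]
grip_width: 41.6
```

Run:
```python
from h import *
import cv2
st()
S=optics.camera("side")[:,:,::-1]
cv2.imwrite("pics/e.png",cv2.resize(S[130:190,190:270],(640,480),interpolation=cv2.INTER_CUBIC))
```

```text
t 13.3 q6 -0.863 tcp [475.2  129.18 118.51] F [-0.34 -0.14 -0.27] Ftool [ 0.27 -0.31 -0.18] M [ 0.003 -0.038 -0.017] w 41.6 head 52.84
```

View pics/e.png

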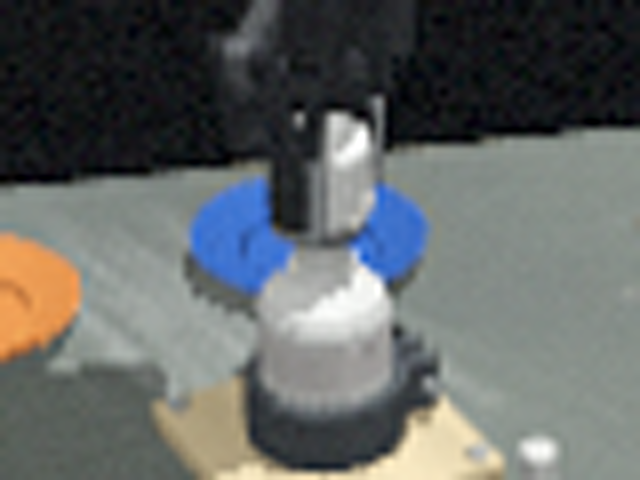

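The shell has risen with the fingers (top at crop row 110, bottom at 235) and the wrist force is near zero, so the cap is free. I'll keep lifting.

>>> jog_arm:
  motion:
    - {"hand": 4.0,"translation": [-0.2,-0.04,-0.06],"twist": [0,0,0]}
    - {"hand": 4.0,"translation": [-0.2,0,0],"twist": [0,0,0]}
    - {"hand": 4.0,"translation": [-0.2,0,0],"twist": [0,0,0]}
    - {"hand": 4.0,"translation": [0,0,0],"twist": [0,0,0]}

```text
t: 13.75
tcp_pos: [475.1, 129.2, 125.0]
tcp_rot: [0.225, 0.67, -0.225, 0.671]
ft_force: [1.0, 0.1, -0.3]
grip_width: 41.0
```

```bash
python3 -c "
from h import *
st()"
```

```text
t 13.75 q6 -0.863 tcp [475.12 129.2  125.04] F [ 1.01  0.1  -0.35] Ftool [0.35 0.69 0.74] M [-0.004  0.019 -0.018] w 40.98 head 52.84
```

>>> jog_arm:
  motion:
    - {"hand": 4.0,"translation": [-0.4,0,0],"twist": [0,0,0]}
    - {"hand": 4.0,"translation": [-0.4,0,0],"twist": [0,0,0]}
    - {"hand": 4.0,"translation": [-0.4,0,0],"twist": [0,0,0]}
    - {"hand": 4.0,"translation": [0,0,0],"twist": [0,0,0]}

```text
t: 14.15
tcp_pos: [475.4, 129.2, 137.5]
tcp_rot: [0.226, 0.67, -0.225, 0.671]
ft_force: [0.8, -0.2, -1.2]
grip_width: 41.1
```

```bash
python3 -c "
from h import *
st()"
```

```text
t 14.15 q6 -0.863 tcp [475.39 129.21 137.48] F [ 0.85 -0.24 -1.17] Ftool [1.17 0.32 0.82] M [-0.006  0.     0.027] w 41.13 head 52.84
```

>>> jog_arm:
  motion:
    - {"hand": 4.0,"translation": [-0.8,0,0],"twist": [0,0,0]}
    - {"hand": 4.0,"translation": [-1.0,0,0],"twist": [0,0,0]}
    - {"hand": 4.0,"translation": [-1.0,0,0],"twist": [0,0,0]}
    - {"hand": 4.0,"translation": [-1.0,0,0],"twist": [0,0,0]}
    - {"hand": 4.0,"translation": [0,0,0],"twist": [0,0,0]}
    - {"hand": 4.0,"translation": [0,0,0],"twist": [0,0,0]}

```text
t: 14.75
tcp_pos: [475.0, 129.2, 175.0]
tcp_rot: [0.225, 0.67, -0.225, 0.671]
ft_force: [0.6, 0.3, -1.5]
grip_width: 41.3
```

Run:
```python
from h import *
import cv2
go([510.5,-143,175])
S=optics.camera("side")[:,:,::-1]
cv2.imwrite("pics/f.png",cv2.resize(S[120:180,190:270],(640,480),interpolation=cv2.INTER_CUBIC))
```

```text
t 14.75 q [ 0.059 -0.068  2.07  -0.     1.139 -0.863] tcp [475.01 129.18 175.05] F [ 0.64  0.3  -1.52] w 41.3
x [ 1.e-03  1.e-04 -1.e+00] y [6.041e-01 7.969e-01 7.000e-04] heading y 52.84
shift cm [ 7.0000e-03 -1.9547e+01  1.9271e+01]
level twist deg [ 0.    0.05 -0.04]
```

View pics/f.png

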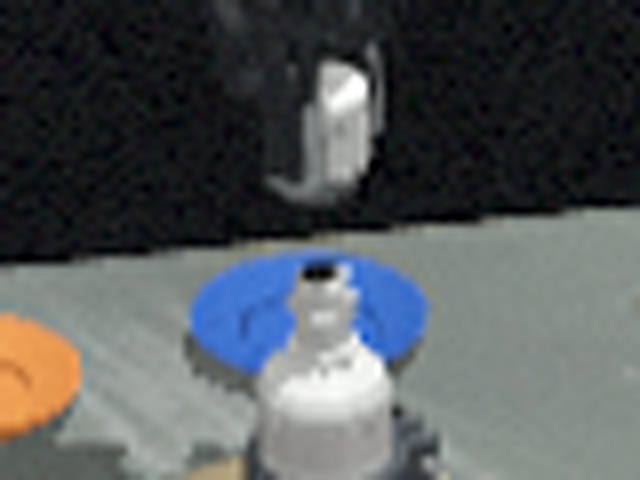

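The cap is off: the bare neck with its dark opening is at crop (320,270), and the cap hangs level in the fingers at (340,130). I'll carry it over the saucer.

>>> jog_arm:
  motion:
    - {"hand": 4.0,"translation": [0,-1.942,1.936],"twist": [0,0,0]}
    - {"hand": 4.0,"translation": [0,-1.942,1.936],"twist": [0,0,0]}
    - {"hand": 4.0,"translation": [0,-1.942,1.936],"twist": [0,0,0]}
    - {"hand": 4.0,"translation": [0,-1.942,1.936],"twist": [0,0,0]}
    - {"hand": 4.0,"translation": [0,-1.942,1.936],"twist": [0,0,0]}
    - {"hand": 4.0,"translation": [0,-1.942,1.936],"twist": [0,0,0]}
    - {"hand": 4.0,"translation": [0,-1.942,1.936],"twist": [0,0,0]}
    - {"hand": 4.0,"translation": [0,-1.942,1.936],"twist": [0,0,0]}
    - {"hand": 4.0,"translation": [0,-1.942,1.936],"twist": [0,0,0]}
    - {"hand": 4.0,"translation": [0,-1.942,1.936],"twist": [0,0,0]}
    - {"hand": 4.0,"translation": [0,0,0],"twist": [0,0,0]}
    - {"hand": 4.0,"translation": [2.7,0,0],"twist": [0,0,0]}
    - {"hand": 4.0,"translation": [2.7,0,0],"twist": [0,0,0]}
    - {"hand": 4.0,"translation": [2.7,0,0],"twist": [0,0,0]}
    - {"hand": 4.0,"translation": [2.7,0,0],"twist": [0,0,0]}
    - {"hand": 4.0,"translation": [2.7,0,0],"twist": [0,0,0]}
    - {"hand": 4.0,"translation": [0,0,0],"twist": [0,0,0]}
    - {"hand": 4.0,"translation": [0,0,0],"twist": [0,0,0]}

```text
t: 16.6
tcp_pos: [511.3, -141.8, 39.2]
tcp_rot: [0.225, 0.671, -0.225, 0.67]
ft_force: [-0.2, -0.2, -0.2]
grip_width: 40.9
```

Run:
```python
from h import *
import cv2
go([512,-142.5,20])
S=optics.camera("side")[:,:,::-1]
cv2.imwrite("pics/g.png",cv2.resize(S[205:265,225:305],(640,480),interpolation=cv2.INTER_CUBIC))
```

```text
t 16.6 q [-0.462  0.219  2.05   0.     0.874 -1.385] tcp [ 511.31 -141.79   39.2 ] F [-0.24 -0.18 -0.15] w 40.9
x [-0.0016  0.001  -1.    ] y [ 6.037e-01  7.972e-01 -2.000e-04] heading y 52.86
shift cm [ 1.92  -0.015  0.102]
level twist deg [ 0.   -0.11  0.01]
```

View pics/g.png

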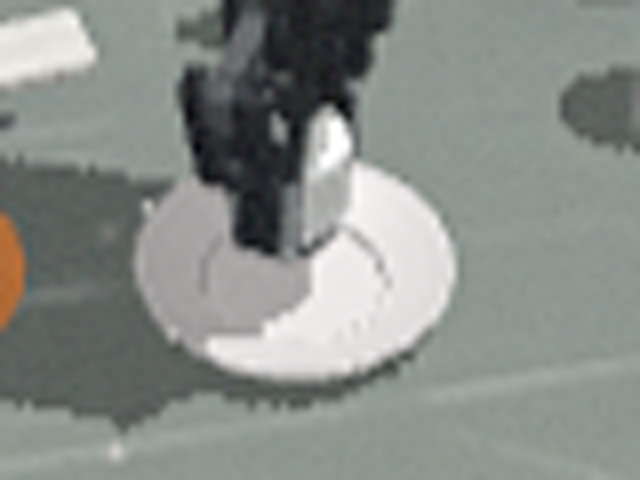

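The cap, at crop (325,170), hangs over the saucer, whose centre is near (295,270), with the fingers well inside the rim. I'll lower it until it touches.

>>> jog_arm:
  motion:
    - {"hand": 4.0,"translation": [1.0,0,0],"twist": [0,0,0]}
    - {"hand": 4.0,"translation": [0.7,0,0],"twist": [0,0,0]}
    - {"hand": 4.0,"translation": [0.4,0,0],"twist": [0,0,0]}
    - {"hand": 4.0,"translation": [0,0,0],"twist": [0,0,0]}
    - {"hand": 4.0,"translation": [0,0,0],"twist": [0,0,0]}

```text
t: 17.15
tcp_pos: [511.8, -142.6, 18.5]
tcp_rot: [0.225, 0.67, -0.225, 0.67]
ft_force: [0.6, 0.1, -0.2]
grip_width: 41.3
```

>>> jog_arm:
  motion:
    - {"hand": 4.0,"translation": [0.1,0,0],"twist": [0,0,0]}
    - {"hand": 4.0,"translation": [0.1,0,0],"twist": [0,0,0]}
    - {"hand": 4.0,"translation": [0,0,0],"twist": [0,0,0]}

```text
t: 17.45
tcp_pos: [511.8, -142.6, 16.5]
tcp_rot: [0.225, 0.67, -0.225, 0.67]
ft_force: [-0.0, 0.1, -0.8]
grip_width: 41.6
```

>>> jog_arm:
  motion:
    - {"hand": 4.0,"translation": [0.1,0,0],"twist": [0,0,0]}
    - {"hand": 4.0,"translation": [0,0,0],"twist": [0,0,0]}

```text
t: 17.65
tcp_pos: [511.7, -142.5, 15.5]
tcp_rot: [0.225, 0.67, -0.225, 0.67]
ft_force: [0.1, 0.0, -0.2]
grip_width: 41.2
```

>>> jog_arm:
  motion:
    - {"hand": 4.0,"translation": [0.1,0,0],"twist": [0,0,0]}
    - {"hand": 4.0,"translation": [0,0,0],"twist": [0,0,0]}

```text
t: 17.85
tcp_pos: [511.7, -142.5, 14.4]
tcp_rot: [0.225, 0.67, -0.225, 0.67]
ft_force: [-0.4, -0.6, -0.8]
grip_width: 41.6
```

>>> jog_arm:
  motion:
    - {"hand": 4.0,"translation": [0.1,0,0],"twist": [0,0,0]}
    - {"hand": 4.0,"translation": [0,0,0],"twist": [0,0,0]}

```text
t: 18.05
tcp_pos: [511.8, -142.6, 14.0]
tcp_rot: [0.225, 0.67, -0.225, 0.67]
ft_force: [-2.0, 0.2, 4.1]
grip_width: 41.1
```

>>> jog_arm:
  motion:
    - {"hand": 4.0,"translation": [0.05,0,0],"twist": [0,0,0]}
    - {"hand": 4.0,"translation": [0,0,0],"twist": [0,0,0]}

```text
t: 18.25
tcp_pos: [511.8, -142.6, 13.4]
tcp_rot: [0.225, 0.67, -0.225, 0.67]
ft_force: [-1.3, 0.2, 4.4]
grip_width: 41.5
```

It touched at TCP z of about 14, as predicted. I'll ease off and release.

>>> jog_arm:
  motion:
    - {"hand": 4.0,"translation": [-0.06,0,0],"twist": [0,0,0]}
    - {"hand": 4.2,"translation": [0,0,0],"twist": [0,0,0]}
    - {"hand": 4.4,"translation": [0,0,0],"twist": [0,0,0]}
    - {"hand": 4.7,"translation": [0,0,0],"twist": [0,0,0]}
    - {"hand": 5.0,"translation": [0,0,0],"twist": [0,0,0]}
    - {"hand": 5.4,"translation": [0,0,0],"twist": [0,0,0]}
    - {"hand": 5.4,"translation": [0,0,0],"twist": [0,0,0]}
    - {"hand": 5.4,"translation": [0,0,0],"twist": [0,0,0]}

```text
t: 19.05
tcp_pos: [511.8, -142.6, 13.6]
tcp_rot: [0.225, 0.67, -0.225, 0.67]
ft_force: [-1.0, 0.0, 0.4]
grip_width: 54.0
```

>>> jog_arm:
  motion:
    - {"hand": 5.4,"translation": [-0.5,0,0],"twist": [0,0,0]}
    - {"hand": 5.6,"translation": [-1,0,0],"twist": [0,0,0]}
    - {"hand": 5.6,"translation": [-2,0,0],"twist": [0,0,0]}
    - {"hand": 5.6,"translation": [-3,0,0],"twist": [0,0,0]}
    - {"hand": 5.6,"translation": [-4,0,0],"twist": [0,0,0]}
    - {"hand": 5.6,"translation": [-4,0,0],"twist": [0,0,0]}
    - {"hand": 5.6,"translation": [-3,0,0],"twist": [0,0,0]}
    - {"hand": 5.6,"translation": [0,4,0],"twist": [0,0,0]}
    - {"hand": 5.6,"translation": [0,4,0],"twist": [0,0,0]}
    - {"hand": 5.6,"translation": [0,4,0],"twist": [0,0,0]}
    - {"hand": 5.6,"translation": [0,4,0],"twist": [0,0,0]}
    - {"hand": 5.6,"translation": [0,0,0],"twist": [0,0,0]}
    - {"hand": 5.6,"translation": [0,0,0],"twist": [0,0,0]}

```text
t: 20.35
tcp_pos: [608.6, -14.3, 189.2]
tcp_rot: [0.225, 0.67, -0.225, 0.671]
ft_force: [0.3, 0.7, -0.3]
grip_width: 55.7
```

Run:
```python
from h import *
import cv2
st()
S=optics.camera("side")[:,:,::-1];T=optics.camera("top")[:,:,::-1]
c=lambda im,x,y:cv2.resize(im[y:y+60,x:x+80],(400,300),interpolation=cv2.INTER_CUBIC)
cv2.imwrite("pics/i.png",np.hstack([c(S,225,205),c(T,245,165)]))
for a,b in(("cap",(510.5,-143,47.5)),):print([(proj(n,b)-o+.4)*5 for n,o in(("side",[225,205]),("top",[245,165]))])
```

```text
t 20.35 q6 -1.114 tcp [608.6  -14.32 189.25] F [ 0.27  0.67 -0.34] Ftool [ 0.34  0.7  -0.19] M [ 0.027 -0.011 -0.039] w 55.72 head 52.95
[array([186.67723252, 120.67470205]), array([199.40064432, 139.92913378])]
```

View pics/i.png

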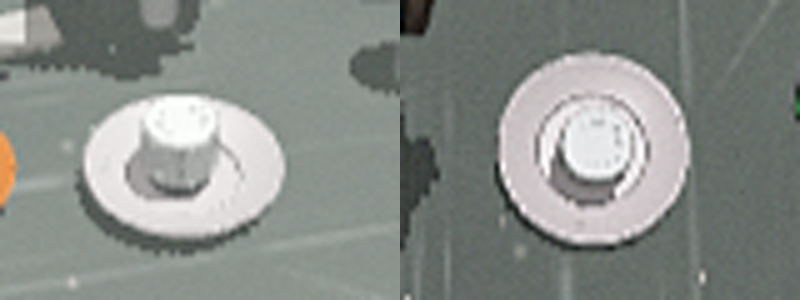

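The cap stands upright inside the saucer's floor circle. Its top centre is at about (179,118) in the side crop, where a centred cap would be at (187,121), and at (600,143) in the top crop, where it would be at (599,140). That is at most about 4 mm off centre. The saucer hasn't moved.

```bash
python3 -c "
from station import bot
print(bot.hand_in())"
```

```text
the job is handed in; nothing more can be done
None
```

The cap is off the bottle and stands upright and released in the saucer. I handed the job in with the clock at about 20.4 s of the 61 s allowed; no verdict is reported.

- **Opening:** I pressed the shell about 9 mm until it went hard, then turned it 89° anticlockwise at 10–14 N. The cap then came off.
- **Forces:** The wrist readings I took stayed below about 15 N in total. I have no direct reading of the load on the bottle.
- **Placing:** I set the cap down until it touched at about 4 N, released it and withdrew.
- **Last pictures:** They show the cap upright inside the saucer's floor circle, at most about 4 mm from centre. The saucer is where it was and the gripper is clear of everything. I didn't re-check the other objects one by one.
- **What disagreed:** The grip was about 2 mm off the bottle's axis compared with the camera estimate. This gave side loads up to about 8 N and some sticking at the start of the lift. It cleared once I shifted the tool sideways.

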